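Fold the bit rack down and shut the drill case

ROBOT

A 6-joint arm with a two-finger parallel gripper is mounted at the origin on the work surface. World frame = base frame: x ahead of the robot, y to its left, z up, the work surface at z = 0. Lengths are in m, angles in degrees, forces in N, time in s.
With the tool pointing down it reaches from about 0.25 to 0.8 m from the base axis. Payload 8.5 kg.
Tool frame: the origin (TCP) lies at the very end of the fingers, on their centre line; the grasp point (between the pads) lies 19 mm behind it; z points along the fingers, y is the direction in which the jaws open and shut (so a half turn about z gives the same grasp; the last joint's range is limited). The gripper opens to 85 mm and grips with 20 to 120 N. Pads are 22 mm wide; open, the fingers measure 114 mm over their backs; the gripper's body (76 mm by 85 mm) begins 54 mm behind the grasp point. The pads swing forward as they close: fully open they stand 13 mm farther back than shut.
Start: joints at [67.323, 13.648, -0.773, 75.585, 0, 90], TCP at [0.202, 0.484, 0.231] pointing down, gripper open.
Joint ranges: [-152.45, 152.45], [-59.26, 108.67], [-65.41, 83.53], [-104.44, 129.93], [-82.83, 76.93], [-180, 180]. Speed limits (degrees/s): [127.2, 127.2, 159.86, 180, 180, 180].

INTERFACE

Orientations are given as [roll, pitch, yaw] about the fixed x, y, z axes, in that order (R = Rz(yaw) Ry(pitch) Rx(roll)).
In Python, from rig import r, cams, finder gives the robot as it stands.
- The arm moves only by the shell command python3 -m inch 'ROWS' [FORCE]. ROWS is JSON, a list of rows, each a list of 5 numbers: the opening, from -1 (shut) to 1 (fully open), then the shift along the tool's x, y, z in m, then the turn about the tool's z in degrees. A call has 1 to 10 rows; each row is the pose to reach, as a shift and turn from the pose commanded when the call began, along the tool's axes at that moment; what a row does not reach only later rows make up. A row lasts 1/10 s, in which the tool goes at most 50 mm and 8.59 degrees, less where a joint would pass 70% of its speed; a pose out of reach is approached as far as the arm can. A call with a gripper value outside its range is refused whole. The fingers move at their own pace and stop on an object; FORCE is the grip in N (left out, the last holds). Time passes only in rows, so rows that repeat a pose let the fingers close. It gives the time, the measured TCP pose, the force and the opening at its end, in the units of the state.
- r.get_state(): the state, without advancing time (a new reading comes with each control period).
- cams.capture(name): name is "side" or "top"; returns a dict with "pixels" (400x640x3 uint8, blue, green, red), "depth" (400x640 float32, m along the optical axis (not along the pixel's ray), 0 where there is no reading), "vertical_fov" (degrees; the focal length in pixels is half the picture's height over the tangent of half this angle, whatever the lens; pixels are square), "cx", "cy" (the principal point, pixels), "world_to_cam" (4x4, takes a point from world to camera coordinates). Camera axes: x right, y down, z forward; pixel columns grow to the right and rows downward; lengths in m; the calibration is good to about 2 mm. A picture is of the moment at which its call begins.
- r.finish_job(): hands the job in, once; it reports no verdict.
Trained networks look in a picture, given as the dict that the camera call returned (one of the last four; its "shot" number tells which), for a name from the list of things; names that differ only in an ending like _2 or _b are one class to them, and where a whole thing is asked for, a point or a joint stands for the part that bears it (a point fixed in the world has none). Each returns a list of dicts, best first, with "conf" (0 to 1); they miss things now and then, are a little off and sometimes report something else, mostly with a low value. They report only what shows in the picture. A call takes as long as a camera call.
- finder.outline_of(picture, query): "region" (400x640 bool, what is visible of it) and "extent" ([left, top, width, height] in pixels, round what is visible of it).
- finder.pinpoint(picture, query): "xy" ([column, row] in pixels: a listed point, or the origin of a listed thing).
The state is a dict: "time_s": time; "qpos": joint angles; "joint_vel": joint speeds; "tau": joint torques, N m; "eef_pos": TCP position; "eef_rot": TCP orientation; "force": force on the tool from outside, world axes, zero at the start; "moment": the same for the moment, N m; "grip_width": opening from 0.0 (shut) to 1.0 (fully open).
Only numpy, scipy, OpenCV 4.12 (cv2) and the standard library are available. Lean on these libraries where they do the work, as an engineer would, in place of code of your own. Each camera call takes 0.05 s, during which the arm holds its last target.

TASK

The drill-bit case stands open on the bench with its yellow bit rack tipped up. Push the rack down flat into the tray first, then swing the lid over it and press it fully shut without slamming it. Push with the fingertips, without taking hold of the rack or the lid; the loose things in the case and around it stay where they are, not lifted, shoved or knocked over.

Things in the scene. Friction and masses are not known exactly. Their poses are not given: they have to be found in the camera images.
- drill_case: red sheet-steel drill-bit case, fixed on the bench: tray 190 (x) by 240 (y) by 38 mm high, 3 mm walls. Origin: centre of its underside, on the bench. x points from the case's front to the lid's hinge, y along the hinge, z up. The rack fills y = -108 to +44 mm of the tray; y = +54 to +117 mm is an open side tray for small loose things.
- bit_rack (a joint): angle of the yellow plastic bit rack about its pivot, rad: 0 = folded down flat in the tray (a firm stop), 1.57 = upright (limit 1.75). It folds away from the case's front, towards the lid's hinge. Stiff: it stays where it is left; about 5 N at the cross bar moves it. It holds seven steel drills, 6 to 12 mm thick, pointing away from the pivot.
- rack_pivot (a point): point on the rack's pivot line below the middle of its cross bar; at x = -66, y = -32, z = 26 mm of the case. The pivot line is parallel to the case's y. The longest drill, at the rack's -y end, ends 151 mm from this line.
- rack_bar (a point): centre of the pushing face (three black thumb ribs) of the rack's yellow cross bar, 75 mm from the pivot line along the rack, 9 mm off the rack's mid-plane. Upright the face looks to the case's front (-x), folded flat it looks up, 35 mm above the bench. The bar is 152 mm long (y), 24 mm wide (along the drills), 18 mm thick and stands 3 mm prouder than the drills.
- case_lid (a joint): angle of the red lid about its hinge, rad: 0 = fully shut on the tray (firm stop), 1.57 = upright, more = leaning back away from the tray (limit 1.95). Stiff hinge: the lid stays where it is left, does not fall or spring; 4 to 8 N near its front edge moves it. A standing rack stops it part way.
- lid_hinge (a point): middle of the lid's hinge line, which is parallel to the case's y; at x = +95, y = 0, z = 38 mm of the case.
- lid_edge (a point): middle of the lid's front edge on its outer face (on top when shut, looking away from the tray when open). The lid is 190 mm from hinge to this edge, 240 mm wide, 22 mm deep with rims; the outer face is 22 mm off the hinge line's plane. A steel lip 80 mm wide sticks out 12 mm beyond the edge. Shut, this point is 60 mm above the bench.
- chuck_key: loose steel chuck key, 85 mm long, 10 mm thick, with a 38 mm cross handle, lying in the side tray of the case. Origin: on its underside, near the middle. Leave alone.
- stop_collar: loose brass depth-stop ring, 28 mm across, 12 mm high, lying in the side tray of the case. Origin: centre of its underside. Leave alone.
- screw_jar: closed glass jar of screws with a brass cap, 64 mm across, 79 mm high, standing beside or to the left of the case. Origin: centre of its underside, z up. Leave alone.
- glue_bottle: white bottle with orange cap, 52 mm across, 130 mm high, standing beside or to the left of the case. Origin: centre of its underside, z up. Leave alone.
- sand_timer: yellow sand timer, 54 mm across, 100 mm high, standing beside or to the left of the case. Origin: centre of its underside, z up. Leave alone.
- screwdriver: screwdriver about 190 mm long lying on the bench to the right of the case. Origin: underside, near its middle. Leave alone.
- varnish_tin: round steel tin, 76 mm across, 100 mm high, standing to the left of the case. Origin: centre of its underside, z up. Leave alone.

How it is judged (in metres and radians):
On the way, in this order (a step that is already met when the one before it is completed fails the run):
1. the rack is folded down flat while the lid still stands open (value of joint bit_rack below 0.08 rad and value of joint case_lid above 1.1 rad), for 0.2 s.
2. the lid is swung over and fully shut on the flat rack (value of joint case_lid below 0.035 rad and value of joint bit_rack below 0.08 rad), for 0.2 s.
At the end, for the whole second after the job is handed in: The rack lies flat (within 0.08 rad), the lid is fully shut over it (within 0.035 rad, about 6 mm at the front edge) and at rest, and every loose thing is within 25 mm of where it was (all of step 2 and velocity of joint case_lid above -0.05 rad/s and not (distance of chuck_key from where it was at the start of the episode above 0.025 m) and not (distance of stop_collar from where it was at the start of the episode above 0.025 m) and not (distance of screw_jar from where it was at the start of the episode above 0.025 m) and not (distance of glue_bottle from where it was at the start of the episode above 0.025 m) and not (distance of sand_timer from where it was at the start of the episode above 0.025 m) and not (distance of screwdriver from where it was at the start of the episode above 0.025 m) and not (distance of varnish_tin from where it was at the start of the episode above 0.025 m)); the robot touches nothing.
It fails at once if the lid is swung down onto the rack while the rack still stands up (value of joint case_lid below 1 rad and value of joint bit_rack above 0.3 rad).
It fails at once if the lid is slammed (closing faster than 3 rad/s) (velocity of joint case_lid below -3 rad/s).
It fails at once if the rack or the lid is gripped (squeezed between the fingers) ((contact force between the fingers and bit_rack above 25 N and x of the grasp point in the frame of rack_bar between -0.05 and 0.1 m and y of the grasp point in the frame of rack_bar between -0.08 and 0.08 m and z of the grasp point in the frame of rack_bar between -0.017 and -0.001 m) or (contact force between the fingers and case_lid above 25 N and x of the grasp point in the frame of lid_edge between -0.045 and 0.19 m and y of the grasp point in the frame of lid_edge between -0.125 and 0.125 m and z of the grasp point in the frame of lid_edge between -0.021 and -0.001 m)).
It fails at once if a loose thing is lifted, carried or shoved by more than 25 mm (distance of any of chuck_key, stop_collar, screw_jar, glue_bottle, sand_timer, screwdriver, varnish_tin from where it was at the start of the episode above 0.025 m).
It fails at once if a standing jar, bottle, timer or tin is knocked over (angle between any of screw_jar, glue_bottle, sand_timer, varnish_tin's own z axis and vertical above 0.5 rad).
It also fails if it takes over 54 s, if anything falls off the work surface, if the arm or the gripper's body presses on something with over 40 N, if the wrist force passes 120 N, or if a joint passes its speed limit or range.

## Working session

There is one attempt and no reset: what is moved stays moved. The work goes in short steps, Python scripts to look and compute and a shell command to move; the robot and the scene stay as the last step left them, time stands still between calls to the robot, and variables do not carry over. Pictures are saved under pics/ and viewed, and the job is handed in when it is done.

```bash
ls; mkdir -p pics
cat > h.py <<'E'
import numpy as np, cv2
from rig import r, cams, finder
def cap(n): return cams.capture(n)
def f(p): return p["pixels"].shape[0]/2/np.tan(np.radians(p["vertical_fov"])/2)
def world(p,u,v,d=None):
    if d is None:
        a=p["depth"][int(v)-1:int(v)+2,int(u)-1:int(u)+2]; d=np.median(a[a>0])
    F=f(p); c=np.array([(u-p["cx"])/F*d,(v-p["cy"])/F*d,d,1.])
    return (np.linalg.inv(p["world_to_cam"])@c)[:3]
def proj(p,w):
    c=p["world_to_cam"]@np.append(w,1.); return f(p)*c[:2]/c[2]+[p["cx"],p["cy"]]
def cloud(p):
    F=f(p); v,u=np.mgrid[0:400,0:640]; d=p["depth"]
    c=np.stack([(u-p["cx"])/F*d,(v-p["cy"])/F*d,d,np.ones_like(d)],-1)
    return (c@np.linalg.inv(p["world_to_cam"]).T)[...,:3]
E
python3 - <<'E'
from h import *
s=r.get_state(); print(s)
for n in("side","top"):
    p=cap(n); cv2.imwrite(f"pics/{n}0.png",p["pixels"]); print(n,p["vertical_fov"],p["cx"],p["cy"],np.linalg.inv(p["world_to_cam"]).round(3).tolist())
    for q in "drill_case rack_pivot rack_bar lid_hinge lid_edge chuck_key stop_collar screw_jar glue_bottle sand_timer screwdriver varnish_tin".split():
        for o in finder.pinpoint(p,q)[:2]:
            try: w=world(p,*o["xy"]).round(3)
            except Exception as e: w=None
            print(q,round(o["conf"],2),np.round(o["xy"]),w)
E
```

```text
pics
{'time_s': 0.0, 'qpos': array([ 6.73253386e+01,  1.36793976e+01, -8.15766428e-01,  7.55833227e+01,
        1.53894800e-03,  9.00008932e+01]), 'joint_vel': array([-0.05320268,  0.05935659,  0.00011506, -0.03743053,  0.02232968,
        0.04016257]), 'tau': array([-2.51423917e-03, -5.38783622e+01,  3.46436548e+01,  1.84160174e-02,
       -1.40968045e-04, -6.29873668e-06]), 'eef_pos': array([0.20222521, 0.48405745, 0.23069988]), 'eef_rot': array([-1.79921513e+02, -1.53772307e-03,  1.57324443e+02]), 'force': array([ 0.42169483,  0.27646993, -0.15709516]), 'moment': array([ 0.0032182 , -0.03497866,  0.04358609]), 'grip_width': 0.9997275130467254}
side 44.77915492090163 316.11917119157647 197.02987446624473 [[0.996, -0.046, 0.079, 0.427], [-0.092, -0.501, 0.861, -1.395], [0.0, -0.864, -0.503, 0.894], [0.0, 0.0, 0.0, 1.0]]
drill_case 0.97 [297. 221.] [ 0.49  -0.025  0.002]
rack_pivot 0.95 [277. 220.] [ 0.421 -0.089  0.053]
rack_bar 0.96 [273. 199.] [ 0.414 -0.087  0.128]
lid_hinge 0.82 [325. 212.] [0.585 0.001 0.018]
lid_edge 0.91 [354. 166.] [ 0.748  0.387 -0.005]
lid_edge 0.24 [275. 
[... 589 characters left out ...]
.457 0.083]
rack_pivot 0.96 [338. 242.] [ 0.409 -0.044  0.112]
rack_bar 0.86 [337. 243.] [ 0.408 -0.042  0.111]
rack_bar 0.28 [287. 180.] [0.612 0.111 0.079]
lid_hinge 0.67 [336. 188.] [ 0.589 -0.048  0.04 ]
lid_edge 0.73 [342. 156.] [ 0.704 -0.072  0.001]
chuck_key 0.62 [305. 224.] [0.476 0.059 0.012]
stop_collar 0.62 [345. 158.] [ 0.643 -0.067  0.227]
stop_collar 0.52 [311. 199.] [0.559 0.037 0.006]
screw_jar 0.73 [283. 180.] [0.613 0.123 0.078]
glue_bottle 0.73 [179. 205.] [0.54  0.457 0.077]
sand_timer 0.78 [386. 194.] [ 0.554 -0.201  0.101]
sand_timer 0.19 [306. 225.] [0.472 0.056 0.011]
screwdriver 0.55 [476. 233.] [ 0.432 -0.5    0.022]
varnish_tin 0.61 [172. 244.] [0.415 0.466 0.101]
```

Run:
```python
import cv2
a=cv2.imread("pics/side0.png")[100:360,180:460]; cv2.imwrite("pics/side0z.png",cv2.resize(a,None,fx=2.3,fy=2.3,interpolation=2))
a=cv2.imread("pics/top0.png")[120:290,150:500]; cv2.imwrite("pics/top0z.png",cv2.resize(a,None,fx=2.28,fy=2.28,interpolation=2))
```

```text
(no output)
```

View pics/side0z.png

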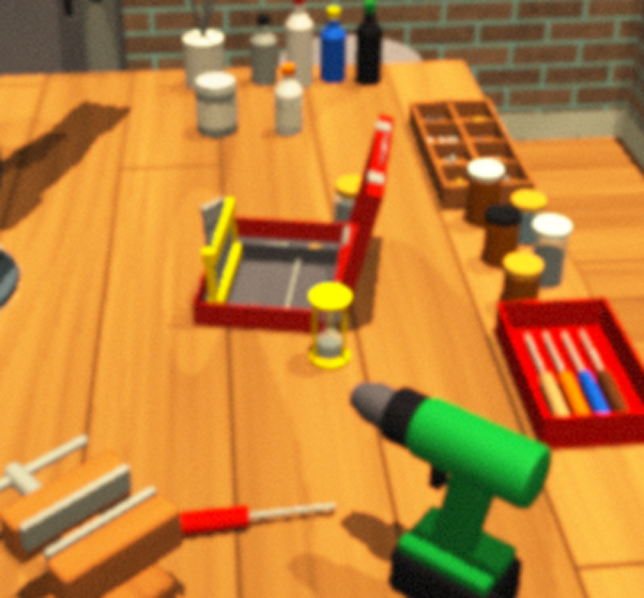

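View pics/top0z.png

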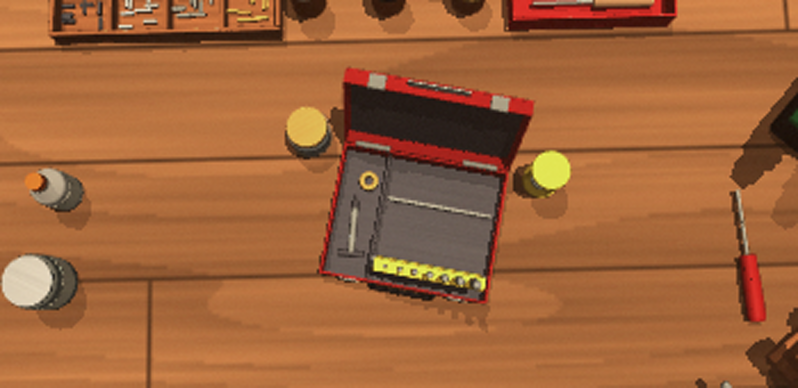

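The side view shows the rack upright at the case's front (~(220,250) in the zoom) and the lid leaning slightly back. The top view shows the case yawed about -9°, with the jar close on its left (307,130) and the timer close on its right (548,172). Next I'll fit the case pose and the rack and lid angles from depth.

```bash
cat > fit.py <<'E'
from h import *
import sys
def red(p):
    b,g,rr=[p["pixels"][...,i].astype(int) for i in range(3)]
    return (rr>90)&(g<60)&(b<60)
def yel(p):
    b,g,rr=[p["pixels"][...,i].astype(int) for i in range(3)]
    return (rr>110)&(g>100)&(b<90)
if __name__=="__main__":
    for n in("top","side"):
        p=cap(n); W=cloud(p); near=(abs(W[...,0]-.52)<.28)&(abs(W[...,1]+.03)<.2)
        m=red(p)&near&(W[...,2]>.028)&(W[...,2]<.046)
        P=W[m]; rc=cv2.minAreaRect(P[:,:2].astype(np.float32)); print(n,"rim",len(P),rc)
        print(" corners",cv2.boxPoints(rc).round(3).tolist(), P[:,2].mean())
        m=red(p)&near&(W[...,2]>.07); L=W[m]; print(" lid",len(L),L.min(0).round(3),L.max(0).round(3))
        yaw=np.radians(-9.); c=np.array([np.cos(yaw),np.sin(yaw)])
        for nm,Q in(("lid",L),("rack",W[yel(p)&near&(W[...,2]>.03)&(W[...,0]<.47)])):
            if len(Q)<5: continue
            s=(Q[:,:2]-[.5,-.03])@c; y=(Q[:,:2]-[.5,-.03])@[-c[1],c[0]]
            print(nm,len(Q),"s",np.percentile(s,[2,50,98]).round(3),"y",np.percentile(y,[2,50,98]).round(3),"z",np.percentile(Q[:,2],[2,50,98]).round(3))
            for lo in np.arange(.04,.25,.02):
                k=(Q[:,2]>lo)&(Q[:,2]<lo+.02)
                if k.sum()>2: print("  z",lo.round(2),k.sum(),s[k].min().round(3),s[k].mean().round(3),s[k].max().round(3))
E
python3 fit.py
```

```text
top rim 564 ((0.6077128052711487, -0.05323627591133118), (0.24048839509487152, 0.42439398169517517), 77.81637573242188)
 corners [[0.375, -0.12600000202655792], [0.7900000214576721, -0.2160000056028366], [0.8410000205039978, 0.019999999552965164], [0.4259999990463257, 0.10899999737739563]] 0.038774487773681116
 lid 403 [ 0.369 -0.177  0.088] [0.673 0.057 1.367]
lid 403 s [-0.134  0.14   0.156] y [-0.125  0.001  0.108] z [0.214 0.222 1.367]
  z 0.2 101 0.124 0.147 0.158
  z 0.22 274 0.127 0.14 0.157
rack 744 s [-0.134 -0.134 -0.065] y [-0.096  0.008  0.04 ] z [0.036 1.367 1.367]
  z 0.04 8 -0.069 -0.066 -0.063
  z 0.08 3 -0.072 -0.069 -0.067
  z 0.1 216 -0.092 -0.079 -0.068
  z 0.12 5 -0.084 -0.08 -0.078
  z 0.14 4 -0.088 -0.085 -0.08
side rim 375 ((0.6248084902763367, 0.002674967050552368), (0.38099291920661926, 0.4234015941619873), 77.44066619873047)
 corners [[0.37700000405311584, -0.13699999451637268], [0.7900000214576721, -0.2290000021457672], [0.8730000257492065, 0.14300000667572021], [0.46000000834465027, 0.23499999940395355]] 0.03463511192276919
 lid 399 [ 0.579 -0.187  0.072] [0.651 0.068 0.224]
lid 399 s [0.103 0.125 0.144] y [-0.133 -0.125  0.114] z [0.077 0.153 0.222]
  z 0.06 14 0.108 0.115 0.122
  z 0.08 52 0.1 0.113 0.125
  z 0.1 51 0.103 0.115 0.128
  z 0.12 44 0.106 0.118 0.13
  z 0.14 58 0.111 0.125 0.135
  z 0.16 36 0.117 0.127 0.134
  z 0.18 41 0.12 0.13 0.14
  z 0.2 67 0.125 0.137 0.147
  z 0.22 36 0.13 0.137 0.146
rack 479 s [-0.088 -0.073 -0.061] y [-0.108 -0.06   0.042] z [0.033 0.096 0.159]
  z 0.04 76 -0.082 -0.071 -0.063
  z 0.06 33 -0.084 -0.076 -0.068
  z 0.08 60 -0.09 -0.074 -0.064
  z 0.1 135 -0.09 -0.074 -0.065
  z 0.12 49 -0.086 -0.078 -0.076
  z 0.14 24 -0.089 -0.082 -0.077
  z 0.16 8 -0.09 -0.085 -0.081
```

```bash
cat > fit2.py <<'E'
from fit import *
p=cap("top"); W=cloud(p); ok=p["depth"]>0
near=ok&(W[...,0]>.35)&(W[...,0]<.62)&(abs(W[...,1]+.03)<.17)
m=red(p)&near&(W[...,2]>.028)&(W[...,2]<.05)
P=W[m]; rc=cv2.minAreaRect(P[:,:2].astype(np.float32)); bx=cv2.boxPoints(rc); print(rc,bx.round(3).tolist())
# refine: maximize inliers of front+sides wall band
from scipy.optimize import minimize
m2=m
Q=P[:,:2]
def cost(a):
    c,s=np.cos(a[2]),np.sin(a[2]); d=Q-a[:2]; x=d@[c,s]; y=d@[-s,c]
    e=np.minimum.reduce([abs(x+.0935),abs(abs(y)-.1185),abs(x-.0935)]); o=np.maximum(0,np.maximum(abs(x)-.095,abs(y)-.12))
    return np.mean(np.minimum(e,.008)+2*np.minimum(o,.01))
best=min((minimize(cost,[x,y,np.radians(t)],method="Nelder-Mead") for x in(.49,.5,.51) for y in(-.04,-.03,-.02) for t in(-7,-10,-13)),key=lambda z:z.fun)
a=best.x; print(a[:2].round(4),np.degrees(a[2]).round(2),best.fun)
c,s=np.cos(a[2]),np.sin(a[2])
def C2W(x,y,z): return np.array([a[0]+c*x-s*y,a[1]+s*x+c*y,z])
q=W.copy(); 
for nm in("top","side"):
    p=cap(nm); W=cloud(p); ok=p["depth"]>0
    d=W[...,:2]-a[:2]; X=d@[c,s]; Y=d@[-s,c]; Z=W[...,2]
    for t,k in(("lid",ok&red(p)&(abs(Y)<.13)&(X>.07)&(X<.19)&(Z>.05)),("rack",ok&yel(p)&(Y>-.115)&(Y<.05)&(X<-.03)&(X>-.13)&(Z>.03))):
        x,y,z=X[k],Y[k],Z[k]
        print(nm,t,k.sum(),"X",np.percentile(x,[1,50,99]).round(3),"Y",np.percentile(y,[1,50,99]).round(3))
        for lo in np.arange(.04,.25,.02):
            kk=(z>lo)&(z<lo+.02)
            if kk.sum()>2: print("   z",lo.round(2),kk.sum(),x[kk].min().round(3),np.median(x[kk]).round(3),x[kk].max().round(3))
    im=p["pixels"].copy()
    for ph in (1.57,1.7,1.8):
        H=np.array([95,38.]);dd=np.array([-np.cos(ph),np.sin(ph)]);n=np.array([np.sin(ph),np.cos(ph)])
        e=(H+190*dd+22*n)/1000
        pts=[proj(p,C2W(e[0],yy,e[1])) for yy in(-.12,.12)]; cv2.line(im,*[tuple(int(v) for v in t) for t in pts],(255,255*(ph>1.65),255*(ph>1.75)),1)
    box=np.array([proj(p,C2W(sx*.095,sy*.12,.038)) for sx,sy in((1,1),(1,-1),(-1,-1),(-1,1))]).astype(np.int32)
    cv2.polylines(im,[box],True,(255,255,0),1)
    cv2.imwrite(f"pics/{nm}1.png",cv2.resize(im[110:290,220:440],None,fx=3.3,fy=3.3,interpolation=0))
E
python3 fit2.py
```

```text
((0.5034337043762207, -0.03097069263458252), (0.24055907130241394, 0.21080385148525238), 77.88813781738281) [[0.375, -0.12600000202655792], [0.5809999704360962, -0.17100000381469727], [0.6320000290870667, 0.06499999761581421], [0.4259999990463257, 0.10899999737739563]]
[ 0.5091 -0.0318] -11.63 0.007407589083540114
top lid 382 X [0.099 0.131 0.144] Y [-0.12  -0.003  0.117]
   z 0.2 104 0.12 0.137 0.145
   z 0.22 270 0.123 0.13 0.144
top rack 268 X [-0.097 -0.085 -0.073] Y [-0.106 -0.022  0.043]
   z 0.04 6 -0.075 -0.074 -0.073
   z 0.1 216 -0.097 -0.086 -0.078
   z 0.12 8 -0.091 -0.087 -0.084
   z 0.14 3 -0.095 -0.093 -0.093
side lid 424 X [0.091 0.118 0.14 ] Y [-0.128 -0.12   0.121]
   z 0.04 8 0.087 0.095 0.104
   z 0.06 26 0.09 0.1 0.109
   z 0.08 55 0.096 0.106 0.115
   z 0.1 54 0.1 0.109 0.123
   z 0.12 43 0.102 0.114 0.126
   z 0.14 55 0.108 0.117 0.129
   z 0.16 42 0.113 0.12 0.131
   z 0.18 38 0.119 0.127 0.136
   z 0.2 58 0.121 0.133 0.141
   z 0.22 45 0.126 0.13 0.141
side rack 477 X [-0.094 -0.08  -0.07 ] Y [-0.112 -0.065  0.042]
   z 0.04 78 -0.087 -0.078 -0.071
   z 0.06 34 -0.089 -0.08 -0.075
   z 0.08 60 -0.094 -0.077 -0.075
   z 0.1 135 -0.095 -0.08 -0.075
   z 0.12 51 -0.093 -0.085 -0.082
   z 0.14 21 -0.094 -0.086 -0.084
   z 0.16 7 -0.095 -0.09 -0.086
```

```bash
python3 -c "
import cv2,numpy as np
a=cv2.imread('pics/top1.png');b=cv2.imread('pics/side1.png')
cv2.imwrite('pics/both1.png',cv2.resize(np.hstack([a,b]),(800,327)))"
```

```text
(no output)
```

View pics/top1.png

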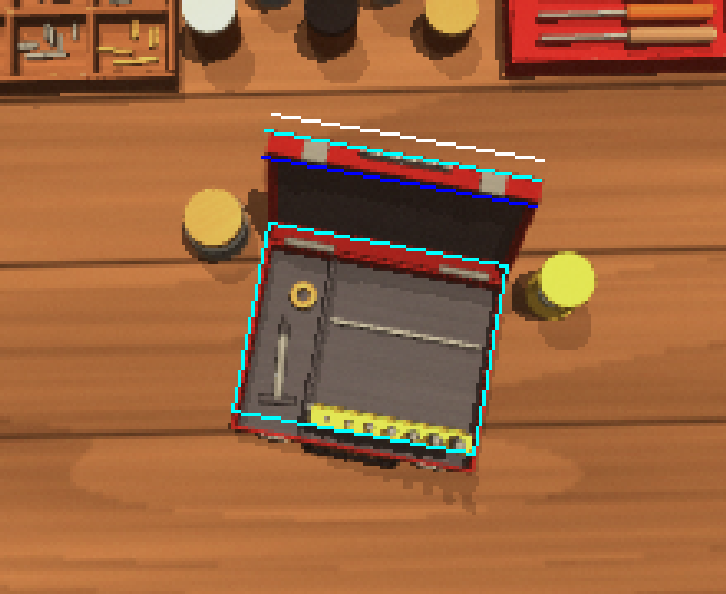

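View pics/side1.png

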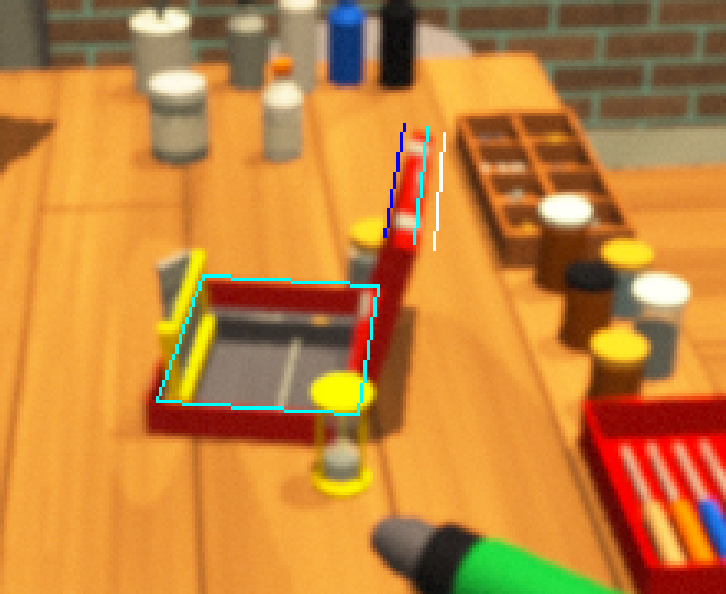

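```bash
cat >> h.py <<'E'
def rayz(p,u,v,z):
    M=np.linalg.inv(p["world_to_cam"]); F=f(p); d=M[:3,:3]@[(u-p["cx"])/F,(v-p["cy"])/F,1]; o=M[:3,3]
    return o+d*(z-o[2])/d[2]
E
python3 - <<'E'
from h import *
from scipy.optimize import least_squares
p=cap("top")
q={"FL":(233,430),"FR":(474,470)}
W={k:rayz(p,220+x/3.3,110+y/3.3,.038) for k,(x,y) in q.items()}
for k in W: print(k,W[k].round(4))
d=W["FL"]-W["FR"]; print(np.linalg.norm(d), np.degrees(np.arctan2(-d[0],d[1])))
yaw=np.arctan2(-d[0],d[1]); m=(W["FL"]+W["FR"])/2; c=m[:2]+.095*np.array([np.cos(yaw),np.sin(yaw)]); print("center",c)
def C2W(x,y,z): cc,s=np.cos(yaw),np.sin(yaw); return np.array([c[0]+cc*x-s*y,c[1]+s*x+cc*y,z])
for n in("top","side"):
    p=cap(n); im=cv2.resize(p["pixels"][110:290,220:440],None,fx=3.3,fy=3.3,interpolation=0)
    def L(P,col): cv2.polylines(im,[((np.array([proj(p,C2W(*t)) for t in P])-[220,110]+.5)*3.3).astype(np.int32)],True,col,1)
    for z in(.038,0.0): L([(sx*.095,sy*.12,z) for sx,sy in((1,1),(1,-1),(-1,-1),(-1,1))],(255,255,0))
    for ph,col in((1.6,(255,0,0)),(1.7,(255,255,255)),(1.8,(255,0,255))):
        dd=np.array([-np.cos(ph),np.sin(ph)]);nn=np.array([np.sin(ph),np.cos(ph)]);h=np.array([.095,.038]);e=h+.19*dd+.022*nn;g=h+.022*nn
        L([(e[0],-.12,e[1]),(e[0],.12,e[1]),(g[0],.12,g[1]),(g[0],-.12,g[1])],col)
    for th,col in((1.45,(255,0,0)),(1.57,(255,255,255)),(1.7,(255,0,255))):
        P=[]
        for rr,yy in((.063,-.108),(.063,.044),(.087,.044),(.087,-.108)):
            P.append((-.066+rr*np.cos(th)-.009*np.sin(th),yy,.026+rr*np.sin(th)+.009*np.cos(th)))
        L(P,col)
    cv2.imwrite(f"pics/{n}2.png",im)
E
```

```text
FL [0.4212 0.1047 0.038 ]
FR [ 0.3771 -0.1291  0.038 ]
0.23792275246409905 -10.668723016104098
center [ 0.49249079 -0.02978127]
```

View pics/top2.png

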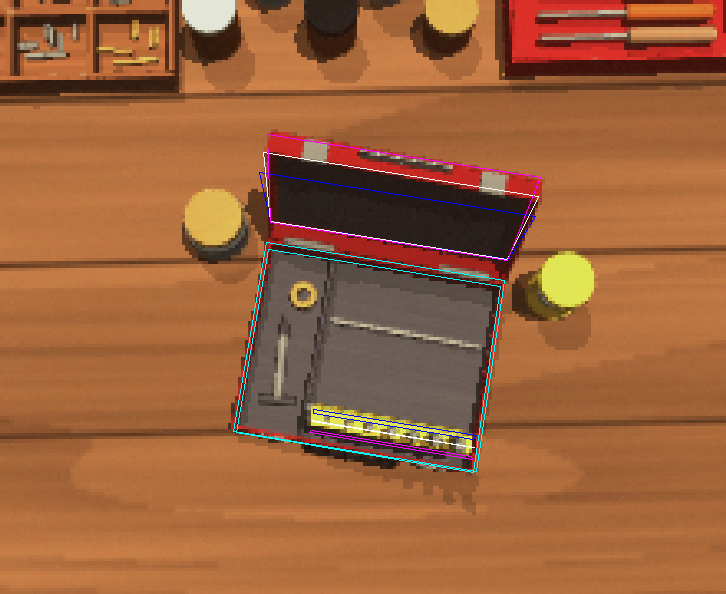

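View pics/side2.png

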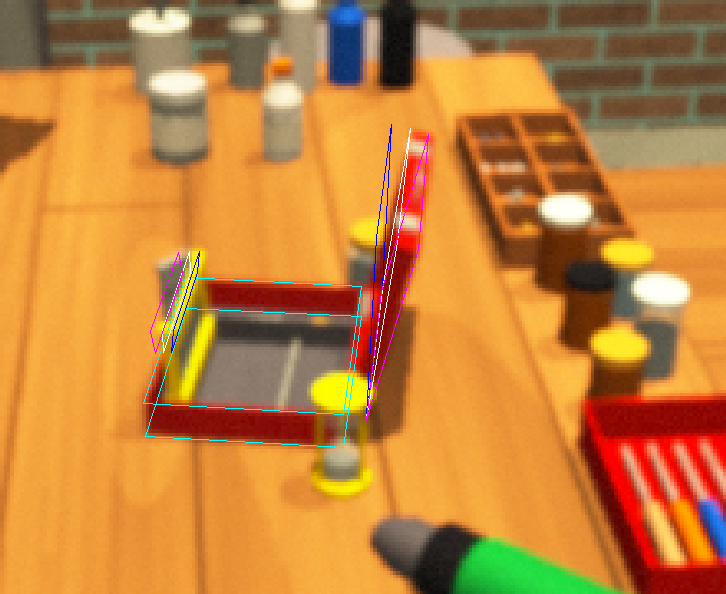

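Run:
```python
from h import *
c=np.array([.4925,-.030]);yaw=np.radians(-10.7);cc,s=np.cos(yaw),np.sin(yaw)
for n in("side","top"):
    p=cap(n);W=cloud(p);d=W[...,:2]-c;X=d@[cc,s];Y=d@[-s,cc];Z=W[...,2]
    k=(p["depth"]>0)&(X>-.15)&(X<-.02)&(abs(Y)<.12)&(Z>.05)
    for y0 in np.arange(-.12,.12,.02):
        kk=k&(Y>y0)&(Y<y0+.02)
        if kk.sum(): print(n,y0.round(2),kk.sum(),"X",X[kk].min().round(3),X[kk].max().round(3),"Zmax",np.sort(Z[kk])[-4:].round(3),"Xtop",X[kk][np.argsort(Z[kk])[-4:]].round(3))
    if n=="side":
        for v in range(185,205,3): print(v,[(u,X[v,u].round(3),Y[v,u].round(3),Z[v,u].round(3)) for u in range(264,284,4)])
        im=cv2.resize(p["pixels"][175:250,255:345],None,fx=8,fy=8,interpolation=0);cv2.imwrite("pics/side3.png",im)
```

```text
side -0.12 89 X -0.079 -0.06 Zmax [0.114 0.114 0.115 0.133] Xtop [-0.068 -0.065 -0.066 -0.071]
side -0.1 89 X -0.08 -0.059 Zmax [0.172 0.173 0.175 0.175] Xtop [-0.072 -0.076 -0.073 -0.076]
side -0.08 55 X -0.079 -0.059 Zmax [0.161 0.163 0.164 0.166] Xtop [-0.071 -0.072 -0.073 -0.075]
side -0.06 46 X -0.074 -0.06 Zmax [0.154 0.154 0.155 0.155] Xtop [-0.07  -0.072 -0.074 -0.072]
side -0.04 39 X -0.072 -0.059 Zmax [0.141 0.144 0.144 0.15 ] Xtop [-0.07  -0.07  -0.071 -0.072]
side -0.02 38 X -0.074 -0.059 Zmax [0.137 0.137 0.14  0.142] Xtop [-0.067 -0.07  -0.074 -0.07 ]
side 0.0 31 X -0.072 -0.059 Zmax [0.126 0.13  0.13  0.132] Xtop [-0.068 -0.072 -0.068 -0.068]
side 0.02 32 X -0.068 -0.057 Zmax [0.112 0.113 0.117 0.118] Xtop [-0.065 -0.062 -0.068 -0.068]
side 0.04 10 X -0.064 -0.059 Zmax [0.076 0.091 0.097 0.109] Xtop [-0.059 -0.059 -0.059 -0.061]
185 [(264, np.float64(-0.162), np.float64(0.244), np.float64(0.002)), (268, np.float64(-0.148), np.float64(0.248), np.float64(0.001)), (272, np.float64(-0.134), np.float64(0.254), np.float64(-0.002)), (276, np.float64(-0.117), np.float64(0.247)
[... 2222 characters left out ...]
0.181] Xtop [-0.076 -0.077 -0.077 -0.08 ]
top -0.08 40 X -0.082 -0.063 Zmax [0.166 0.167 0.167 0.168] Xtop [-0.076 -0.073 -0.08  -0.08 ]
top -0.06 40 X -0.082 -0.064 Zmax [0.158 0.158 0.162 0.163] Xtop [-0.077 -0.076 -0.075 -0.074]
top -0.04 42 X -0.082 -0.062 Zmax [0.151 0.152 0.152 0.153] Xtop [-0.077 -0.078 -0.074 -0.075]
top -0.02 42 X -0.081 -0.061 Zmax [0.142 0.142 0.142 0.145] Xtop [-0.077 -0.071 -0.077 -0.074]
top 0.0 38 X -0.08 -0.061 Zmax [0.118 0.13  0.132 0.135] Xtop [-0.068 -0.071 -0.074 -0.074]
top 0.02 40 X -0.079 -0.06 Zmax [0.118 0.119 0.119 0.122] Xtop [-0.07  -0.074 -0.066 -0.071]
top 0.04 13 X -0.078 -0.062 Zmax [0.114 0.114 0.115 0.115] Xtop [-0.063 -0.078 -0.066 -0.076]
```

View pics/side3.png

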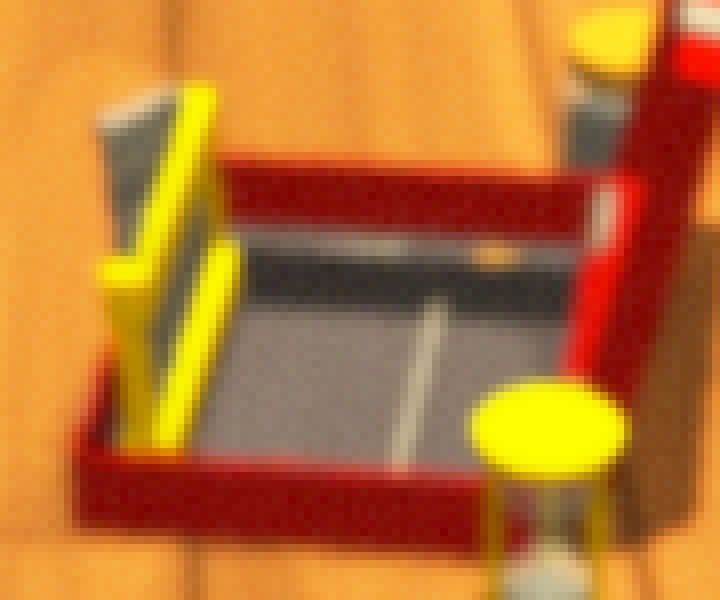

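The outline matches the image within about 3 mm: centre (0.4925, -0.030), yaw -10.7°, lid about 1.8 rad, rack about 1.6 rad. The drills are shorter toward +y, so I'll push the bar near case y ≈ 0. First I close the fingers and travel high.

```bash
python3 -m inch '[[-1,-0.03,-0.035,0,-3],[-1,-0.06,-0.07,0,-6],[-1,-0.1,-0.11,0,-9],[-1,-0.13,-0.15,0,-12],[-1,-0.16,-0.185,0,-12],[-1,-0.2,-0.225,0,-12],[-1,-0.23,-0.265,0,-12],[-1,-0.265,-0.3,0,-12],[-1,-0.3,-0.34,0,-12],[-1,-0.345,-0.393,0,-12]]' 40; python3 -m inch '[[-1,0,0,0,0],[-1,0,0,0,0],[-1,0,0,0,0]]'
cat > where.py <<'E'
from h import *
c=np.array([.4925,-.030]);yaw=np.radians(-10.7);cc,s=np.cos(yaw),np.sin(yaw)
S=r.get_state(); d=S["eef_pos"][:2]-c
F=S["force"]; print("t",round(S["time_s"],2),"case XYZ",np.round([d@[cc,s],d@[-s,cc],S["eef_pos"][2]],4),"yaw",S["eef_rot"].round(1),"F case",np.round([F[:2]@[cc,s],F[:2]@[-s,cc],F[2]],1),S["grip_width"].round(2))
E
python3 where.py
```

```text
time_s: 2.8
eef_pos: [0.36, 0.0164, 0.2317]
eef_rot: [180.0, 0.1, 169.3]
force: [0.3, 0.6, 0.6]
grip_width: 0.002
time_s: 3.1
eef_pos: [0.3594, 0.019, 0.2313]
eef_rot: [180.0, -0.0, 169.3]
force: [-0.6, 0.1, -1.5]
grip_width: 0.0Traceback (most recent call last):
  File "where.py", line 4, in <module>
    F=S["force"]; print("t",round(S["time_s"],2),"case XYZ",np.round([d@[cc,s],d@[-s,cc],S["eef_pos"][2]],4),"yaw",S["eef_rot"].round(1),"F case",np.round([F[:2]@[cc,s],F[:2]@[-s,cc],F[2]],1),S["grip_width"].round(2))
                                                                                                                                                                                                ^^^^^^^^^^^^^^^^^^^^^
AttributeError: 'float' object has no attribute 'round'
```

```bash
sed -i 's/S\["grip_width"\].round(2)/round(float(S["grip_width"]),2)/' where.py; python3 -m inch '[[-1,0.005,-0.03,0.04,0],[-1,0.005,-0.03,0.085,0],[-1,0.005,-0.03,0.133,0],[-1,0.005,-0.03,0.133,0]]'; python3 where.py
python3 - <<'E'
from h import *
for n in("side","top"): cv2.imwrite(f"pics/{n}4.png",cv2.resize(cap(n)["pixels"][120:270,230:430],None,fx=3,fy=3))
a=cv2.imread("pics/side4.png");b=cv2.imread("pics/top4.png");cv2.imwrite("pics/b4.png",cv2.resize(cv2.hconcat([a,b]),(800,300)))
E
```

```text
time_s: 3.5
eef_pos: [0.3448, -0.0085, 0.0945]
eef_rot: [-179.9, -0.5, 169.5]
force: [-0.6, 0.6, 0.7]
grip_width: -0.005
t 3.5 case XYZ [-0.1491 -0.0063  0.0945] yaw [-179.9   -0.5  169.5] F case [-0.7  0.5  0.7] -0.0
```

View pics/b4.png

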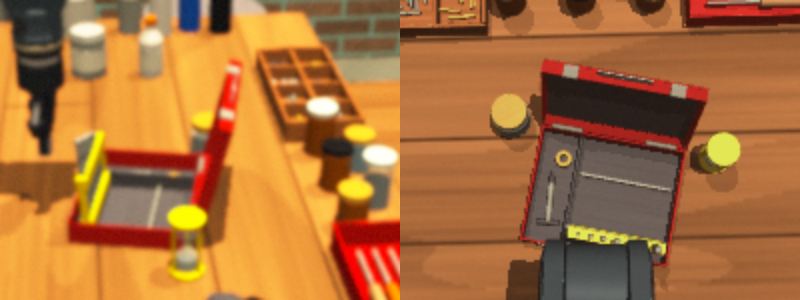

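```bash
python3 -m inch '[[-1,-0.03,0,0,0],[-1,-0.05,0,0,0],[-1,-0.06,0,0,0],[-1,-0.07,0,0,0],[-1,-0.08,0.001,0,0],[-1,-0.09,0.003,0,0],[-1,-0.098,0.005,0,0],[-1,-0.098,0.005,0,0]]'; python3 where.py
```

```text
time_s: 4.4
eef_pos: [0.4474, -0.023, 0.0991]
eef_rot: [180.0, 0.1, 169.4]
force: [-0.5, 0.1, -0.2]
grip_width: -0.001
t 4.4 case XYZ [-0.0456 -0.0015  0.0991] yaw [1.800e+02 1.000e-01 1.694e+02] F case [-0.5 -0.  -0.2] -0.0
```

```bash
python3 -m inch '[[-1,-0.008,0.007,0,0],[-1,-0.016,0.015,0,0],[-1,-0.023,0.022,0,0],[-1,-0.03,0.029,0,0],[-1,-0.036,0.037,0,0],[-1,-0.042,0.046,0,0],[-1,-0.046,0.055,0,0],[-1,-0.046,0.055,0,0]]'; python3 where.py
python3 - <<'E'
from h import *
for n in("side","top"): cv2.imwrite(f"pics/{n}5.png",cv2.resize(cap(n)["pixels"][120:270,230:430],None,fx=3,fy=3))
a=cv2.imread("pics/side5.png");b=cv2.imread("pics/top5.png");cv2.imwrite("pics/b5.png",cv2.resize(cv2.hconcat([a,b]),(800,300)))
E
```

```text
time_s: 5.2
eef_pos: [0.5028, 0.0233, 0.0982]
eef_rot: [180.0, 0.0, 169.4]
force: [-0.2, 0.4, 1.2]
grip_width: -0.002
t 5.2 case XYZ [0.0002 0.0543 0.0982] yaw [180.    0.  169.4] F case [-0.2  0.4  1.2] -0.0
```

View pics/b5.png

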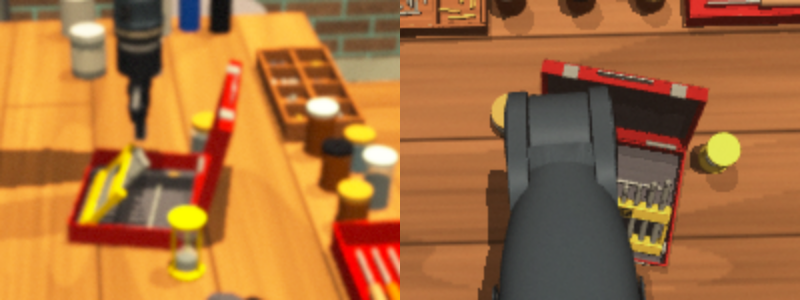

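I made a slip: the downward shift went into the y column, so the tool slid sideways at z = 0.098. The picture shows no harm, with the rack about half down and nothing else touched. I'll lift and measure the rack.

```bash
python3 -m inch '[[-1,0.02,0,-0.04,0],[-1,0.06,-0.02,-0.06,0],[-1,0.1,-0.05,-0.06,0],[-1,0.14,-0.07,-0.06,0],[-1,0.14,-0.07,-0.06,0]]'; python3 where.py
cat > rack.py <<'E'
from fit import *
c=np.array([.4925,-.030]);yaw=np.radians(-10.7);cc,s=np.cos(yaw),np.sin(yaw)
for n in("side","top"):
    p=cap(n);W=cloud(p);d=W[...,:2]-c;X=d@[cc,s];Y=d@[-s,cc];Z=W[...,2]
    k=(p["depth"]>0)&yel(p)&(X>-.12)&(X<.04)&(Y>-.11)&(Y<.045)&(Z>.02)&(Z<.12)
    rr=np.hypot(X+.066,Z-.026); th=np.arctan2(Z-.026,X+.066); k&=rr>.05
    print(n,k.sum(),"th",np.percentile(th[k],[5,50,95]).round(2),"Z",np.percentile(Z[k],[5,50,95]).round(3),"X",np.percentile(X[k],[5,50,95]).round(3))
    cv2.imwrite(f"pics/r_{n}.png",cv2.resize(p["pixels"][130:260,240:420],None,fx=2.2,fy=2.2))
cv2.imwrite("pics/rr.png",cv2.hconcat([cv2.imread("pics/r_side.png"),cv2.imread("pics/r_top.png")]))
E
python3 rack.py
```

```text
time_s: 5.8
eef_pos: [0.3453, -0.0216, 0.1581]
eef_rot: [-179.9, -0.2, 169.2]
force: [0.4, 0.5, -0.1]
grip_width: 0.006
t 5.8 case XYZ [-0.1462 -0.019   0.1581] yaw [-179.9   -0.2  169.2] F case [ 0.3  0.6 -0.1] 0.01
side 178 th [0.8  0.93 0.98] Z [0.069 0.091 0.099] X [-0.031 -0.017 -0.006]
top 388 th [0.82 0.97 1.03] Z [0.08  0.093 0.102] X [-0.032 -0.018 -0.005]
```

View pics/rr.png

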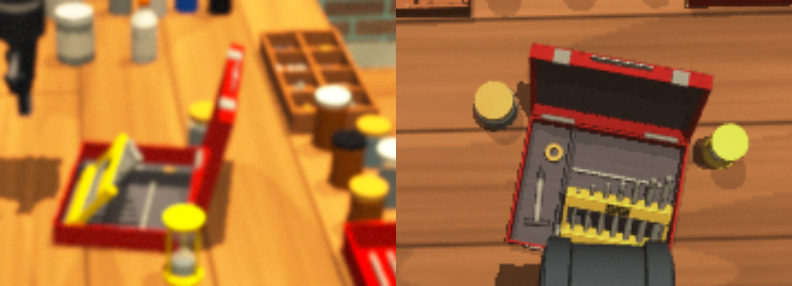

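```bash
python3 -m inch '[[-1,-0.04,0,0,0],[-1,-0.08,0,0,0],[-1,-0.105,0,0.02,0],[-1,-0.105,0,0.045,0],[-1,-0.105,0,0.055,0],[-1,-0.105,0,0.055,0],[-1,-0.105,0,0.055,0]]'; python3 where.py
```

```text
time_s: 6.6
eef_pos: [0.4546, -0.04, 0.1038]
eef_rot: [-180.0, -0.0, 169.3]
force: [0.1, 0.6, 0.4]
grip_width: 0.002
t 6.6 case XYZ [-0.0354 -0.0169  0.1038] yaw [-180.    -0.   169.3] F case [0.  0.6 0.4] 0.0
```

```bash
python3 -m inch '[[-1,0,0,0.01,0],[-1,-0.005,0,0.02,0],[-1,-0.012,0,0.027,0],[-1,-0.019,0,0.034,0],[-1,-0.025,0,0.043,0],[-1,-0.031,0,0.051,0],[-1,-0.035,0,0.06,0],[-1,-0.038,0,0.067,0],[-1,-0.038,0,0.068,0],[-1,-0.038,0,0.068,0]]'; python3 where.py
```

```text
time_s: 7.6
eef_pos: [0.4922, -0.0472, 0.0351]
eef_rot: [180.0, 0.0, 169.3]
force: [-0.1, -0.6, 0.7]
grip_width: 0.001
t 7.6 case XYZ [ 0.0029 -0.017   0.0351] yaw [180.    0.  169.3] F case [ 0.  -0.6  0.7] 0.0
```

Just at bar height; press a few millimetres more, to feel the stop.

```bash
python3 -m inch '[[-1,0,0,0.002,0],[-1,0,0,0.003,0],[-1,0,0,0.003,0],[-1,0,0,0.003,0]]'; python3 where.py
```

```text
time_s: 8.0
eef_pos: [0.4924, -0.0473, 0.0347]
eef_rot: [180.0, 0.2, 169.3]
force: [-11.1, 0.9, 36.5]
grip_width: 0.001
t 8.0 case XYZ [ 0.0031 -0.017   0.0347] yaw [180.    0.2 169.3] F case [-11.1  -1.2  36.5] 0.0
```

```bash
python3 -m inch '[[-1,0,0,-0.01,0],[-1,0,0,-0.05,0],[-1,0,0,-0.1,0],[-1,0,0.005,-0.15,0],[-1,0,0.01,-0.2,0],[-1,0,0.015,-0.25,0],[-1,0,0.017,-0.26,0],[-1,0,0.017,-0.26,0]]'; python3 where.py; python3 rack.py
```

```text
time_s: 8.8
eef_pos: [0.4964, -0.0303, 0.2941]
eef_rot: [180.0, 0.3, 169.3]
force: [0.4, 0.0, -0.0]
grip_width: 0.001
t 8.8 case XYZ [0.0039 0.0004 0.2941] yaw [180.    0.3 169.3] F case [ 0.4  0.1 -0. ] 0.0
side 240 th [-0.    0.09  0.14] Z [0.026 0.033 0.037] X [-0.008  0.01   0.023]Traceback (most recent call last):
  File "rack.py", line 7, in <module>
    print(n,k.sum(),"th",np.percentile(th[k],[5,50,95]).round(2),"Z",np.percentile(Z[k],[5,50,95]).round(3),"X",np.percentile(X[k],[5,50,95]).round(3))
                         ~~~~~~~~~~~~~^^^^^^^^^^^^^^^^^
    return _quantile_unchecked(
        a, q, axis, out, overwrite_input, method, keepdims, weights)
    return _ureduce(a,
                    func=_quantile_ureduce_func,
    ...<5 lines>...
                    overwrite_input=overwrite_input,
                    method=method)
    r = func(a, **kwargs)
    result = _quantile(arr,
                       quantiles=q,
    ...<2 lines>...
                       out=out,
                       weights=wgt)
    slices_having_nans = np.isnan(arr[-1, ...])
                                  ~~~^^^^^^^^^
IndexError: index -1 is out of bounds for axis 0 with size 0
```

The rack bar top sits at z ≈ 0.035 against a firm stop, so the rack is flat (that picture is the old one). Next I cross over the lid and come down behind it.

```bash
python3 -m inch '[[-1,-0.045,0,0,0],[-1,-0.09,0,0,0],[-1,-0.135,0,0,0],[-1,-0.18,0,0,0],[-1,-0.225,0,0,0],[-1,-0.225,0,0,0],[-1,-0.225,0,0,0]]'; python3 where.py
python3 - <<'E'
from h import *
for n in("side","top"): cv2.imwrite(f"pics/{n}6.png",cv2.resize(cap(n)["pixels"][80:270,230:430],None,fx=2,fy=2))
cv2.imwrite("pics/b6.png",cv2.hconcat([cv2.imread("pics/side6.png"),cv2.imread("pics/top6.png")]))
E
```

```text
time_s: 9.6
eef_pos: [0.7164, -0.0726, 0.2873]
eef_rot: [-180.0, -0.4, 169.3]
force: [-0.4, -0.1, 0.3]
grip_width: -0.002
t 9.6 case XYZ [ 0.2279 -0.0003  0.2873] yaw [-180.    -0.4  169.3] F case [-0.4 -0.1  0.3] -0.0
```

View pics/b6.png

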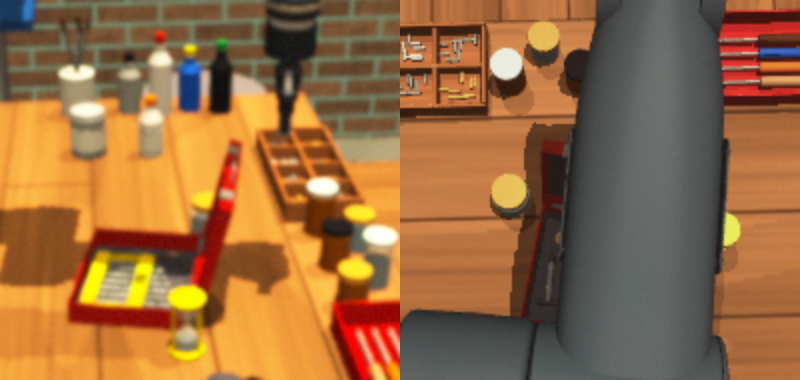

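Rack is flat in the picture, and the tool is behind the lid with clear space. Now I go down behind the upper lid.

```bash
python3 -m inch '[[-1,0,0,0.04,0],[-1,0,0,0.08,0],[-1,0.01,0,0.09,0],[-1,0.02,0,0.09,0],[-1,0.02,0,0.09,0]]'; python3 where.py
```

```text
time_s: 10.2
eef_pos: [0.6939, -0.068, 0.2039]
eef_rot: [-180.0, 0.0, 169.3]
force: [-0.2, -0.3, 0.8]
grip_width: -0.0
t 10.2 case XYZ [0.2049 0.     0.2039] yaw [-180.     0.   169.3] F case [-0.2 -0.3  0.8] -0.0
```

```bash
python3 -m inch '[[-1,0.025,0,0,0],[-1,0.035,0,0,0],[-1,0.048,0,0,0],[-1,0.061,0,0,0],[-1,0.074,0,0,0],[-1,0.087,0,0,0],[-1,0.1,0,0,0],[-1,0.11,0,0,0],[-1,0.12,0,0,0],[-1,0.12,0,0,0]]'; python3 where.py
python3 - <<'E'
from h import *
for n in("side","top"): cv2.imwrite(f"pics/{n}7.png",cv2.resize(cap(n)["pixels"][80:270,230:430],None,fx=2,fy=2))
cv2.imwrite("pics/b7.png",cv2.hconcat([cv2.imread("pics/side7.png"),cv2.imread("pics/top7.png")]))
E
```

```text
time_s: 11.2
eef_pos: [0.5775, -0.046, 0.2035]
eef_rot: [180.0, 0.1, 169.3]
force: [0.1, 0.1, 0.1]
grip_width: 0.006
t 11.2 case XYZ [8.640e-02 1.000e-04 2.035e-01] yaw [1.800e+02 1.000e-01 1.693e+02] F case [0.  0.1 0.1] 0.01
```

View pics/b7.png

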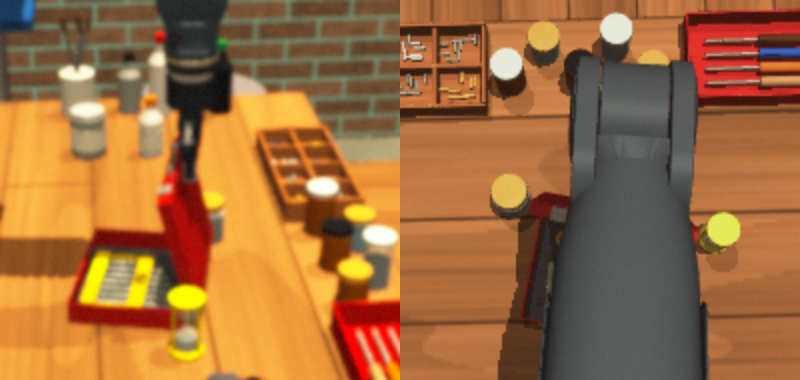

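```bash
python3 -m inch '[[-1,0.012,0,0.002,0],[-1,0.023,0,0.005,0],[-1,0.034,0,0.008,0],[-1,0.044,0,0.012,0],[-1,0.063,0,0.021,0],[-1,0.081,0,0.033,0],[-1,0.09,0,0.04,0],[-1,0.098,0,0.048,0],[-1,0.112,0,0.064,0],[-1,0.112,0,0.064,0]]'; python3 where.py
```

```text
time_s: 12.3
eef_pos: [0.4658, -0.0254, 0.1368]
eef_rot: [-179.9, -0.3, 169.3]
force: [0.1, -0.9, 0.6]
grip_width: 0.005
t 12.3 case XYZ [-0.0271 -0.0004  0.1368] yaw [-179.9   -0.3  169.3] F case [ 0.2 -0.9  0.6] 0.01
```

```bash
python3 -m inch '[[-1,0.007,0,0.008,0],[-1,0.012,0,0.016,0],[-1,0.018,0,0.026,0],[-1,0.022,0,0.035,0],[-1,0.026,0,0.046,0],[-1,0.029,0,0.056,0],[-1,0.031,0,0.065,0],[-1,0.033,0,0.071,0],[-1,0.033,0,0.076,0],[-1,0.033,0,0.076,0]]'; python3 where.py
```

```text
time_s: 13.3
eef_pos: [0.4354, -0.0194, 0.0616]
eef_rot: [-180.0, -0.1, 169.3]
force: [0.6, -0.3, 0.3]
grip_width: -0.002
t 13.3 case XYZ [-0.058  -0.0002  0.0616] yaw [-1.800e+02 -1.000e-01  1.693e+02] F case [ 0.6 -0.2  0.3] -0.0
```

```bash
python3 -m inch '[[-1,0,0,0.002,0],[-1,0,0,0.003,0],[-1,0,0,0.004,0],[-1,0,0,0.004,0],[-1,0,0,0.004,0]]'; python3 where.py
```

```text
time_s: 13.8
eef_pos: [0.4361, -0.0194, 0.0599]
eef_rot: [-180.0, 0.1, 169.3]
force: [-6.8, 0.2, 22.9]
grip_width: -0.002
t 13.8 case XYZ [-0.0574 -0.0001  0.0599] yaw [-1.800e+02  1.000e-01  1.693e+02] F case [-6.8 -1.  22.9] -0.0
```

Firm stop at z = 0.0599 with 23 N, as expected for a shut lid. I'll hold briefly, lift off, back away toward the robot and check.

```bash
python3 -m inch '[[-1,0,0,0.001,0],[-1,0,0,0.001,0],[-1,0,0,-0.01,0],[-1,0,0,-0.05,0],[-1,0,0,-0.1,0],[-1,0.04,0,-0.14,0],[-1,0.08,0,-0.15,0],[-1,0.11,0,-0.15,0],[-1,0.11,0,-0.15,0],[-1,0.11,0,-0.15,0]]'; python3 where.py
python3 - <<'E'
from fit import *
c=np.array([.4925,-.030]);yaw=np.radians(-10.7);cc,s=np.cos(yaw),np.sin(yaw)
for n in("side","top"):
    p=cap(n);W=cloud(p);d=W[...,:2]-c;X=d@[cc,s];Y=d@[-s,cc];Z=W[...,2]
    cv2.imwrite(f"pics/{n}8.png",cv2.resize(p["pixels"][110:300,150:350+(n=='top')*150] if 0 else p["pixels"][100:290,160:400],None,fx=1.66,fy=1.66))
    for a,b in((-.09,-.06),(-.06,-.03),(0,.03),(.06,.09)):
        k=(p["depth"]>0)&red(p)&(X>a)&(X<b)&(abs(Y)<.11); 
        if k.sum(): print(n,a,k.sum(),np.median(Z[k]).round(4))
    for q in "screw_jar glue_bottle sand_timer screwdriver varnish_tin".split():
        for o in finder.pinpoint(p,q)[:1]: print(q,round(o["conf"],2),np.round(o["xy"]))
cv2.imwrite("pics/b8.png",cv2.hconcat([cv2.imread("pics/side8.png"),cv2.imread("pics/top8.png")]))
E
```

```text
time_s: 14.8
eef_pos: [0.3282, 0.001, 0.2089]
eef_rot: [180.0, 0.1, 169.3]
force: [0.3, 0.1, -0.2]
grip_width: 0.001
t 14.8 case XYZ [-0.1672  0.      0.2089] yaw [1.800e+02 1.000e-01 1.693e+02] F case [ 0.3  0.2 -0.2] 0.0
side -0.09 296 0.059
side -0.06 314 0.0591
side 0 321 0.0592
side 0.06 274 0.0591
screw_jar 0.93 [334. 198.]
glue_bottle 0.56 [304. 160.]
sand_timer 0.58 [322. 256.]
screwdriver 0.86 [289. 329.]
varnish_tin 0.55 [273. 160.]
top -0.09 657 0.0607
top -0.06 654 0.0606
top 0 640 0.061
top 0.06 622 0.0608
screw_jar 0.64 [285. 181.]
glue_bottle 0.64 [181. 204.]
sand_timer 0.88 [387. 195.]
screwdriver 0.78 [478. 232.]
varnish_tin 0.75 [171. 244.]
```

View pics/b8.png

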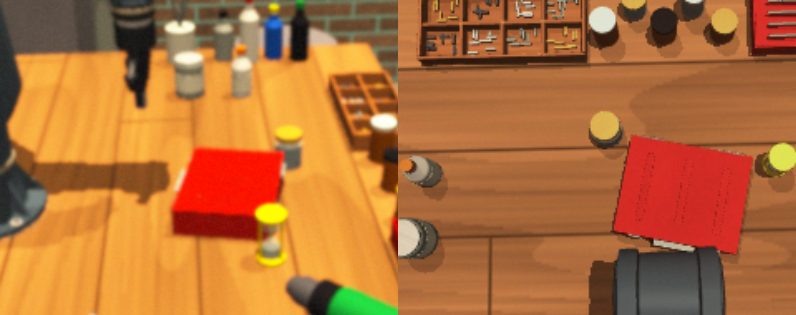

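The lid is level at about 60 mm from front to hinge, and the loose things are where they were within finder noise. The robot touches nothing, so I'm handing in.

```bash
python3 -c "
from rig import r
print(r.finish_job())"
```

```text
the job is handed in; nothing more can be done
None
```

I pushed the rack down flat with the shut fingertips, then swung the lid over from behind and pressed it shut, and handed the job in at about 15 s of the 54 s. No verdict is reported.

**Final checks**
- **Rack:** it met a firm stop with the fingertips at 34.7 mm, against the expected 35 mm. A picture taken before closing the lid showed it flat.
- **Lid:** it met a firm stop at 59.9 mm under 23 N. Depth afterwards reads 59–61 mm all the way from front edge to hinge, so it is level and shut.
- **Things outside the case:** the jar, bottle, timer, screwdriver and tin are where they were, within about 2 pixels in the top camera, and all are upright. The finder's side-camera hits agree only for the bottle, screwdriver and tin. Its first side hits on the jar and timer were low-confidence (the timer's clearly wrong), so they can't be compared.
- **Robot:** it is clear of everything, with about 0 N on the wrist.

**What went wrong:** in the first push I typed the downward shift into the sideways column. The fingers slid about 55 mm along the rack at 98 mm height. I lifted, measured the rack at about 0.85 rad, and finished the push properly. The chuck key and stop collar were still in place in the picture after that, but with the lid shut they could not be checked at the end.

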